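# Start a gel run and its timer

## Task

Start the gel run with closed fingers, pressing each control all the way down for a moment and in this order: tip the power supply's rocker switch to on (the far half, with the white bar, goes down), press the square yellow preset key, press the round green start key, then press the blue key of the loose white bench timer. Leave the red stop key alone, do not lift or shove the timer, leave the tip box, bottle and beaker where they stand, and finish clear of everything.

Things in the scene. Friction and masses are not known exactly. Their poses are not given: they have to be found in the camera images.
- supply: fixed grey power supply, a box 200 (x) x 300 (y) x 75 mm high; origin at the centre of its underside; its front faces -x, its flat top at z = 75 mm carries four controls in a row 45 mm in front of the centre line (x = -45 mm), at y = +100, +33.3, -33.3 and -100 mm; which control sits in which place varies, all share the supply's yaw. The top's rear half has only a flat dark display and vent slots
- rocker (a joint): grey dished rocker on the supply, 52 x 26 mm, long along the supply's x, in a black frame 64 x 36 x 10 mm high; rad: 0 = off (near half level, far half sloping up 0.44 rad away from the robot), 0.44 = fully on (far half level, near half up); starts at 0 to 0.06, stays where it is left (stiff: about 2 N on the far half's outer part, 3 N at the white bar)
- rocker_on (a point): the point to press: centre of the white bar on the top face of the rocker's far (+x) half, 18 mm along it from the pivot (the near half has a white ring). Off, it is about 103 mm above the bench (the far edge 106 mm); on, 96 mm and 4 mm further to the supply's +x. Moves with the rocker
- yellow_key (a joint): travel of the yellow preset key in m, 0 = out, 0.006 = fully down; starts at 0 to 0.001; a latching key that stays where it is left (about 3 N to move)
- yellow_key_top (a point): centre of the top of the square yellow key, 28 x 28 mm, in a black square bezel (42 mm, 10 mm high) on the supply; 95 mm above the bench when out; moves with the key
- green_key (a joint): travel of the green start key in m, 0 = out, 0.006 = fully down; springs back when let go (1.2 N to start, 4 N fully down)
- green_key_top (a point): centre of the top of the round green key, 28 mm diameter, in a black round bezel (44 mm, 12 mm high) on the supply; 97 mm above the bench when out; moves with the key
- red_key (a joint): travel of the red stop key in m, same make as the green one; must stay out
- red_key_top (a point): centre of the top of the round red stop key, 28 mm diameter, 97 mm above the bench; not to be pressed
- timer: loose white bench timer, 72 x 72 x 24 mm high, about 0.16 kg, standing on the bench left or right of the supply (tip box on the other side); origin at the centre of its underside, z up; dark display on the +x part of its top
- timer_key (a joint): travel of the timer's blue key in m, 0 = out, 0.006 = fully down; starts at 0 to 0.001; latching, stays where it is left (about 3 N to move)
- timer_key_top (a point): centre of the top of the round blue key on the timer, 32 mm diameter, 9 mm to -x of the timer's centre; 32 mm above the bench when out, 8 mm proud of the timer's top; moves with the key
- tip_box: bystander: loose orange pipette tip box with white top, 75 x 80 x 56 mm high, origin at the centre of its underside
- reagent: bystander: loose amber bottle, 60 mm diameter, 120 mm high, origin at the centre of its underside
- beaker: bystander: loose clear glass beaker, 72 mm across the rim, 85 mm high, origin at the centre of its underside
Things that resemble listed ones, but are neither listed nor needed, are in the scene too. What is meant by the timer is not purple or turquoise, and is the larger of those in its own colour.

How it is judged:
By the outcome, as a careful person would: the job done as asked, in the order asked, and still so for the second after the job is handed in, with the robot touching nothing.
It also fails if it takes over 58 s, if anything falls off the work surface, if the arm or the gripper's body presses on something with over 40 N, if the wrist force passes 120 N, or if a joint passes its speed limit or range.

## Robot

A 7-joint arm with a two-finger parallel gripper is mounted at the origin on the work surface. World frame = base frame: x ahead of the robot, y to its left, z up, the work surface at z = 0. Lengths are in m, angles in degrees, forces in N, time in s.
With the tool pointing down it reaches from about 0.35 to 0.775 m from the base axis. Payload 3.1 kg.
Tool frame: the origin (TCP) lies on the centre line of the jaws, within the pads' length; the fingertips stand 17 mm ahead of it and the grasp point (between the pads) lies 2 mm behind it (robot.tip_reach is the distance from the TCP to the fingertips, in m); z points along the fingers, y is the line along which they close (so a half turn about z gives the same grasp; the last joint's range is limited). The gripper opens to 85 mm and grips with 20 to 120 N. Pads are 22 mm wide; open, the fingers measure 114 mm over their backs; the gripper's body (76 mm by 85 mm) begins 54 mm behind the grasp point. The pads swing forward as they close: fully open they stand 13 mm farther back than shut.
Start: joints at [-67.305, 17.813, 0.802, 86.603, -0.252, 75.585, -1.558], TCP at [0.233, 0.498, 0.248] pointing down, gripper open.
Joint ranges: [-154.91, 154.91], [-16.99, 109.72], [-72.82, 74.43], [7.12, 147.25], [-82.49, 262.49], [11.32, 116.49], [-174.64, 174.64]. Speed limits (degrees/s): [159.86, 159.86, 180, 180, 180, 180, 180].

## Interface

Orientations are given as [roll, pitch, yaw] about the fixed x, y, z axes, in that order (R = Rz(yaw) Ry(pitch) Rx(roll)).
In Python, from station import robot, fingers, vision, workorder, recognise gives the robot as it stands. Calls block until the motion is done:
- robot.move_to(position, orientation): joint-space move of the TCP to a pose.
- robot.line_to(position, orientation=None, velocity=0.15, f_stop=None): straight line of the TCP; orientation=None keeps the orientation; velocity is the mean speed in m/s. With f_stop (N) it stops when the force on the tool has changed by that much, and returns True; else False.
- robot.move_j(angles): joint-space move.
- fingers.gripper_to(opening, force=None): opening from 0.0 (shut) to 1.0 (fully open); force is the grip in N (None keeps the last); returns when the fingers have stopped.
- robot.pause(seconds).
- robot.inverse_kinematics(position, orientation): joint angles nearest the present ones, or None.
- vision.grab_frame(name): name is "scene" or "top"; returns the picture (480x640x3 uint8, red, green, blue); there is no depth.
- vision.calibration(name): a dict with "mtx" (3x3 intrinsics, pixels), "extrinsics" (4x4, takes a point from world to camera coordinates). Camera axes: x right, y up, looking along -z (the intrinsics and any distortion apply to the point x, -y, -z); pixel columns grow to the right and rows downward; lengths in m; the calibration is good to about 2 mm. A picture is of the moment at which its call begins. calibration takes no time and is no camera call.
A pose or a line that the arm cannot do raises robot.PlanningError and nothing moves.
- workorder.close_job(): hands the job in; it is judged then, once.
Trained networks look in the newest picture that a camera, given by its name, has taken for a name from the list of things; names that differ only in an ending like _2 or _b are one class to them, and where a whole thing is asked for, a point or a joint stands for the part that bears it (a point fixed in the world has none). Each returns a list of dicts, best first, with "p" (0 to 1); they miss things now and then, are a little off and sometimes report something else, mostly with a low value. They report only what shows in the picture. A call takes as long as a camera call. They do not tell look-alikes from the thing itself.
- recognise(label, camera): "rect" ([centre column, centre row, width, height] in pixels, round what is visible of it).
Readings, each from a call of its own:
- robot.current_time_s(): time.
- robot.current_joint_positions(): joint angles.
- robot.current_dq(): joint speeds.
- robot.current_joint_torque(): joint torques, N m.
- robot.current_tool_pos(): TCP position.
- robot.current_eef_rot(): TCP orientation.
- robot.current_contact_force(): force on the tool from outside, world axes, zero at the start.
- robot.current_torque(): the same for the moment, N m.
- robot.current_finger_gap(): opening from 0.0 (shut) to 1.0 (fully open).
- robot.current_gripper_force(): force on a finger pad.
Only numpy, scipy, OpenCV 4.12 (cv2) and the standard library are available. Lean on these libraries where they do the work, as an engineer would, in place of code of your own. Each camera call takes 0.05 s, during which the arm holds its last target. There are 200 camera calls.

## Working session

There is one attempt and no reset: what is moved stays moved. The work goes in short steps, each a Python script; the robot and the scene stay as the last script left them, time stands still between calls to the robot, and variables do not carry over. Pictures are saved under pics/ and viewed, at most 10 in all, crops included, and the job is handed in when it is done.

```bash
mkdir -p pics; ls; cat > h.py <<'E'
import numpy as np, cv2
from station import robot, fingers, vision, workorder, recognise
def ray(cam,px):
    c=vision.calibration(cam); K=np.array(c["mtx"]); E=np.array(c["extrinsics"])
    d=c.get("distortion",c.get("dist",None))
    p=cv2.undistortPoints(np.array([[px]],float),K,None if d is None else np.array(d))[0,0]
    v=E[:3,:3].T@np.array([p[0],-p[1],-1]); o=-E[:3,:3].T@E[:3,3]
    return o,v
def atz(cam,px,z):
    o,v=ray(cam,px); return o+v*(z-o[2])/v[2]
def proj(cam,P):
    c=vision.calibration(cam); K=np.array(c["mtx"]); E=np.array(c["extrinsics"])
    q=E[:3,:3]@np.array(P)+E[:3,3]; q=K@np.array([q[0],-q[1],-q[2]]); return q[:2]/q[2]
E
python3 - <<'E'
from h import *
for n in("scene","top"):
    im=vision.grab_frame(n); cv2.imwrite(f"pics/{n}0.png",im[:,:,::-1]); c=vision.calibration(n)
    print(n,list(c.keys()),ray(n,(320,240)),np.array(c["mtx"]).round(1).tolist())
    for l in("rocker_on","yellow_key_top","green_key_top","red_key_top","timer","timer_key_top","tip_box","reagent","beaker","supply"):
        print(l,[(np.round(r["rect"]).tolist(),round(r["p"],2)) for r in recognise(l,n)])
E
```

```text
pics
scene ['mtx', 'extrinsics'] (array([ 1.17620148, -0.3228016 ,  0.72799409]), array([-0.6675684 ,  0.38319623, -0.63850104])) [[457.2, 0.0, 317.0], [0.0, 457.2, 234.8], [0.0, 0.0, 1.0]]
rocker_on [([274.0, 265.0, 19.0, 18.0], 0.77)]
yellow_key_top [([360.0, 240.0, 16.0, 14.0], 0.64), ([477.0, 278.0, 38.0, 52.0], 0.57)]
green_key_top [([335.0, 248.0, 10.0, 10.0], 0.55)]
red_key_top [([306.0, 258.0, 18.0, 12.0], 0.67)]
timer [([427.0, 198.0, 33.0, 24.0], 0.89), ([360.0, 239.0, 16.0, 13.0], 0.72), ([386.0, 217.0, 37.0, 27.0], 0.69), ([430.0, 237.0, 26.0, 21.0], 0.69), ([346.0, 201.0, 26.0, 20.0], 0.58)]
timer_key_top [([421.0, 193.0, 14.0, 6.0], 0.66), ([427.0, 231.0, 11.0, 6.0], 0.59), ([350.0, 196.0, 9.0, 6.0], 0.57), ([384.0, 209.0, 13.0, 8.0], 0.51)]
tip_box [([155.0, 326.0, 50.0, 53.0], 0.86)]
reagent [([157.0, 405.0, 52.0, 62.0], 0.81), ([306.0, 260.0, 15.0, 12.0], 0.74), ([360.0, 240.0, 20.0, 10.0], 0.24)]
beaker [([477.0, 277.0, 39.0, 49.0], 0.66), ([274.0, 265.0, 21.0, 19.0], 0.61), ([333.0, 251.0, 15.0, 11.0], 0.28)]
supply [([333.0, 289.0, 177.0, 120.0], 0.68)]
top ['mtx'
[... 224 characters left out ...]
key_top [([273.0, 230.0, 9.0, 15.0], 0.48)]
green_key_top []
red_key_top []
timer [([140.0, 295.0, 42.0, 42.0], 0.91), ([183.0, 240.0, 28.0, 27.0], 0.86), ([202.0, 291.0, 39.0, 36.0], 0.84), ([222.0, 345.0, 24.0, 30.0], 0.8), ([333.0, 237.0, 14.0, 13.0], 0.48)]
timer_key_top [([201.0, 295.0, 18.0, 17.0], 0.7), ([217.0, 343.0, 9.0, 9.0], 0.63), ([184.0, 242.0, 8.0, 6.0], 0.58), ([140.0, 300.0, 14.0, 14.0], 0.49)]
tip_box [([468.0, 256.0, 42.0, 42.0], 0.57)]
reagent [([489.0, 176.0, 36.0, 34.0], 0.71), ([468.0, 254.0, 46.0, 44.0], 0.68), ([274.0, 232.0, 11.0, 13.0], 0.6)]
beaker [([201.0, 159.0, 35.0, 39.0], 0.92), ([200.0, 295.0, 10.0, 8.0], 0.57)]
supply [([320.0, 219.0, 138.0, 99.0], 0.77)]
```

View pics/top0.png

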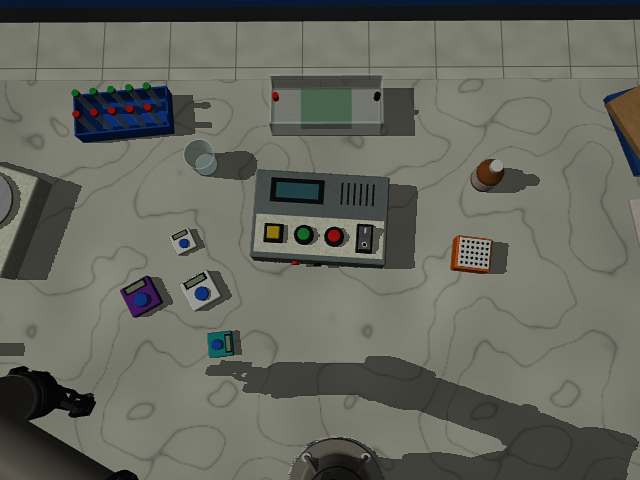

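View pics/scene0.png

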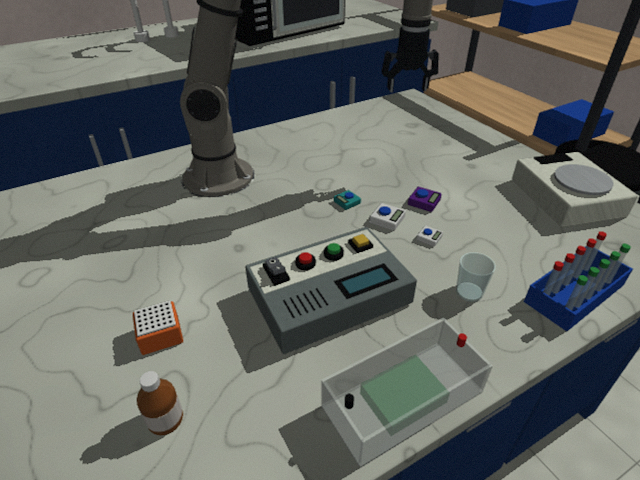

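The top view shows four things that could be the timer: the large white one at (201,290), a small white one at (183,241), a purple one at (141,296) and a turquoise one at (221,344). The large white one, with its blue key at (202,294), fits the description. The controls from +y to -y are yellow (273,232), green (304,235), red (333,237) and rocker (365,238). Next I'll get precise blob centroids and a close crop to check this.

```bash
python3 - <<'E'
from h import *
def blob(cam,cx,cy,r,col):
    im=cv2.imread(f"pics/{cam}0.png"); hsv=cv2.cvtColor(im,cv2.COLOR_BGR2HSV).astype(int); H,S,V=hsv[...,0],hsv[...,1],hsv[...,2]
    m={"y":(abs(H-25)<8)&(S>140)&(V>80),"g":(abs(H-60)<20)&(S>100)&(V>50),"r":((H<8)|(H>172))&(S>140)&(V>60),"b":(abs(H-110)<15)&(S>130)&(V>60)}[col].astype(np.uint8)
    k=np.zeros_like(m); k[cy-r:cy+r,cx-r:cx+r]=1
    n,l,s,c=cv2.connectedComponentsWithStats(m*k); i=1+np.argmax(s[1:,4]); return c[i],s[i]
T={"y":((273,232),(360,241),.095,"y"),"g":((304,235),(334,250),.097,"g"),"r":((333,237),(306,259),.097,"r"),"timer":((202,294),(384,211),.032,"b")}
for n,(a,b,z,c) in T.items():
    p1,s1=blob("top",*a,14,c); p2,s2=blob("scene",*b,14,c)
    o1,v1=ray("top",p1);o2,v2=ray("scene",p2)
    t=np.linalg.lstsq(np.array([v1,-v2]).T,o2-o1,rcond=None)[0]
    print(n,p1.round(1),s1[2:],p2.round(1),s2[2:],"top",atz("top",p1,z).round(4),"scene",atz("scene",p2,z).round(4),"tri",((o1+t[0]*v1+o2+t[1]*v2)/2).round(4))
a=cv2.imread("pics/top0.png"); b=cv2.imread("pics/scene0.png")
A=cv2.resize(a[205:325,170:400],None,fx=3.4,fy=3.4,interpolation=cv2.INTER_CUBIC)[:,:790]
cv2.imwrite("pics/crop.png",A)
E
```

```text
y [272.5 231.5] [ 12  12 143] [360.9 239.8] [ 16  11 113] top [0.5526 0.1379 0.095 ] scene [0.5586 0.1338 0.095 ] tri [0.5534 0.1381 0.0896]
g [302.9 233.4] [ 13  12 116] [333.5 248.3] [ 13  10 105] top [0.5478 0.0714 0.097 ] scene [0.5547 0.0666 0.097 ] tri [0.5486 0.0711 0.0906]
r [333.5 235.4] [ 12  12 122] [305.1 257.8] [ 13  11 118] top [0.5434 0.0048 0.097 ] scene [0.5506 0.0006 0.097 ] tri [0.5443 0.0044 0.0905]
timer [200.9 293. ] [ 13  13 140] [384.5 210.4] [12  8 77] top [0.4233 0.3037 0.032 ] scene [0.4293 0.2984 0.032 ] tri [0.4234 0.3043 0.0263]
```

View pics/crop.png

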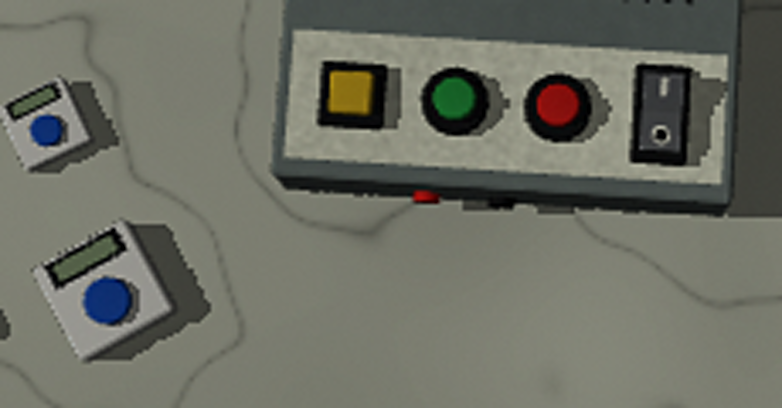

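The crop confirms it: the larger white timer has its blue key at top-image pixel (201,293). The rocker's white bar is on the far half at about (365,230). The fitted row spacing, 133.4 mm from yellow to red, matches the given 133.3 mm. I'll press the rocker first.

```bash
cat >> h.py <<'E'
Y=np.array([.5530,.1374]); G=np.array([.5484,.0709]); R=np.array([.5440,.0043]); TM=np.array([.4239,.3032])
uy=(Y-R)/np.linalg.norm(Y-R); ux=np.array([uy[1],-uy[0]])
PIV=(Y+G+R)/3-uy*(100+100/3)/1000
yaw=np.degrees(np.arctan2(ux[1],ux[0]))
def press(xy,ztop,travel,O,fs=12,over=.006):
    tr=robot.tip_reach
    robot.line_to([*xy,ztop+.015+tr],O,velocity=.12)
    s=robot.line_to([*xy,ztop-travel-over+tr],velocity=.02,f_stop=fs)
    robot.pause(.3)
    print("stop",s,"tip",(np.array(robot.current_tool_pos())-[0,0,tr]).round(4),"F",np.round(robot.current_contact_force(),1),"t",robot.current_time_s())
    robot.line_to([*xy,.16+tr],velocity=.12)
E
python3 - <<'E'
from h import *
print("yaw",yaw,"piv",PIV,"bar off expected",PIV+ux*.0145,"bar seen",atz("top",(365.3,230),.103))
print(robot.current_eef_rot(),robot.tip_reach,robot.current_time_s())
fingers.gripper_to(0.0)
print(robot.tip_reach,robot.current_finger_gap())
best=None
p=PIV+ux*.018
for y in(yaw+90,yaw-90):
    q=robot.inverse_kinematics([*p,.22],[180,0,y]); print(y,None if q is None else np.round(q,0))
E
```

```text
yaw -3.8683565338689876 piv [ 0.53947143 -0.06216289] bar off expected [ 0.55393839 -0.06314112] bar seen [ 0.55394875 -0.06384167  0.103     ]
[1.79998157e+02 1.39452359e-04 1.54922413e+02] 0.017 1.1
0.017 0.0006107141921012767
86.13164346613101 [-27.  24.  45.  89. -17.  74.  16.]
-93.86835653386899 [ -38.   31.   65.   89.  -29.   78. -154.]
```

```bash
python3 - <<'E'
from h import *
O=[180,0,yaw+90]; p=PIV+ux*.018
robot.move_to([*p,.22],O); print(robot.current_time_s(),np.round(robot.current_contact_force(),1))
press(p,.106,.010,O,fs=10,over=.008)
robot.move_to([.40,.30,.25],O)
for n in("top","scene"):
    im=vision.grab_frame(n)[:,:,::-1]; cv2.imwrite(f"pics/{n}1.png",im)
a=cv2.imread("pics/top1.png")[215:265,250:390]; b=cv2.imread("pics/scene1.png")[225:290,250:390]
cv2.imwrite("pics/c1.png",cv2.resize(np.vstack([a,b]),None,fx=5,fy=5,interpolation=cv2.INTER_CUBIC))
print(robot.current_time_s())
E
```

```text
4.1833 [-0.7 -0.4  0.3]
stop True tip [ 0.5588 -0.0635  0.0961] F [-0.2  0.6  4.5] t 6.5083
8.7833
```

View pics/c1.png

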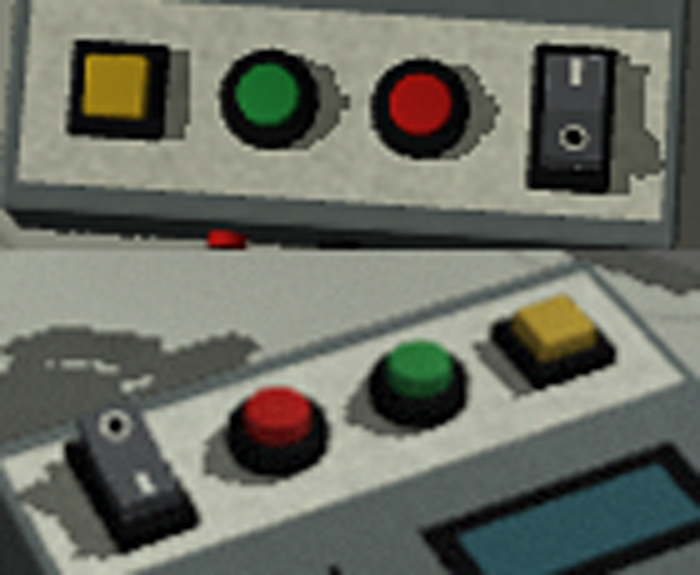

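The crop shows the rocker tipped, with the near ring raised and the far bar level, and the tip stopped at 96.1 mm as specified. I'll press it once more, firmer, to be sure it's fully on, then press yellow and green.

```bash
python3 - <<'E'
from h import *
O=[180,0,yaw+90]; p=PIV+ux*.020
robot.move_to([*p,.20],O)
press(p,.097,.001,O,fs=20,over=.008)
press_y=Y
robot.line_to([*Y,.18],O,velocity=.2)
press(Y,.095,.006,O,fs=15)
robot.line_to([*G,.18],O,velocity=.2)
press(G,.097,.006,O,fs=15)
robot.move_to([.40,.15,.25],O)
for n in("top","scene"):
    im=vision.grab_frame(n)[:,:,::-1]; cv2.imwrite(f"pics/{n}2.png",im)
a=cv2.imread("pics/top2.png")[215:265,250:390]; b=cv2.imread("pics/scene2.png")[225:290,250:390]
cv2.imwrite("pics/c2.png",cv2.resize(np.vstack([a,b]),None,fx=5,fy=5,interpolation=cv2.INTER_CUBIC))
print(robot.current_time_s())
E
```

```text
stop True tip [ 0.5594 -0.0635  0.0961] F [-0.4  0.4  6.3] t 12.1583
stop True tip [0.5529 0.1374 0.0891] F [-0.8 -0.3  5.5] t 15.9167
stop True tip [0.5483 0.0709 0.0912] F [-1.7  0.5  5.3] t 19.0417
20.65
```

View pics/c2.png

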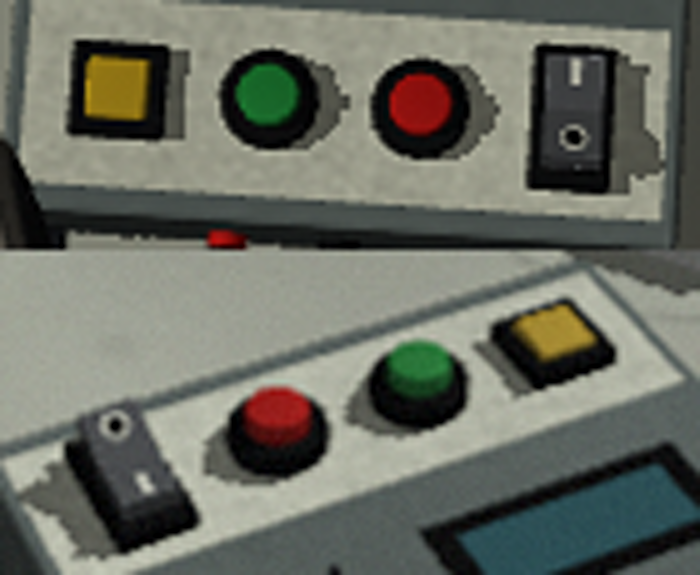

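Yellow has latched down (tip at 89.1 mm), green went down to 91.2 mm and sprang back, and red is still out. Next is the timer key.

```bash
python3 - <<'E'
from h import *
O=[180,0,yaw+90]
robot.move_to([*TM,.18],O)
press(TM,.032,.006,O,fs=15)
robot.move_to([.25,.40,.28],O)
for n in("top","scene"):
    im=vision.grab_frame(n)[:,:,::-1]; cv2.imwrite(f"pics/{n}3.png",im)
a=cv2.imread("pics/top3.png")[225:365,110:250]; b=cv2.imread("pics/scene3.png")[170:310,330:470]
cv2.imwrite("pics/c3.png",cv2.resize(np.hstack([a,b]),None,fx=2.8,fy=2.8,interpolation=cv2.INTER_CUBIC))
for k in("top","scene"):
    d=cv2.absdiff(cv2.imread(f"pics/{k}0.png"),cv2.imread(f"pics/{k}3.png")).max(2)
    print(k,[(l,int((d[y-25:y+25,x-25:x+25]>40).sum())) for l,x,y in([("tip",470,254),("bot",488,176),("beak",200,157)] if k=="top" else [("tip",157,327),("bot",158,403),("beak",476,277)])])
print(robot.current_time_s(),robot.current_contact_force())
E
```

```text
stop True tip [0.4239 0.3032 0.0262] F [-0.9 -0.5  6.1] t 23.7833
top [('tip', 0), ('bot', 0), ('beak', 0)]
scene [('tip', 0), ('bot', 0), ('beak', 0)]
26.0583 [-0.3681461  -0.53706789  0.57763518]
```

View pics/c3.png

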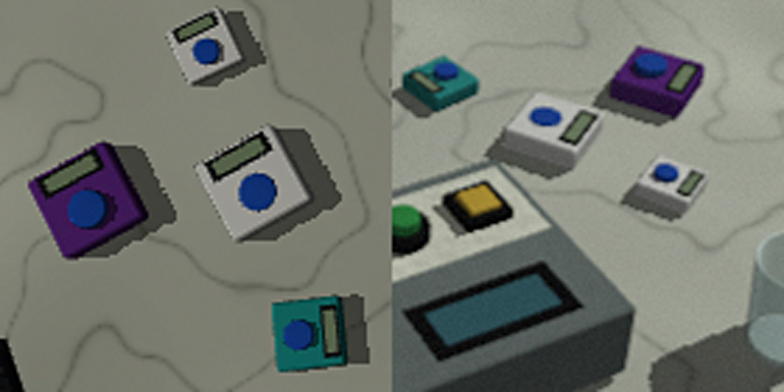

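The large white timer's key is down (tip at 26.2 mm) and the timer hasn't moved. The tip box, bottle and beaker show no change between pictures, and the arm is clear, so I'm handing in.

```bash
python3 -c "
from h import *
print(workorder.close_job())"
```

```text
the job is handed in; nothing more can be done
None
```

The job is handed in at about 26 s of the 58 s limit: rocker on (pressed a second time to make sure before moving on), then yellow, green and the white timer's blue key, each pressed fully down in that order; red was left alone, nothing else moved, and the arm finished clear.

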